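# Widen the spice rack by one hole and put the jar away

### The arm

A 6-joint arm with a two-finger parallel gripper is mounted at the origin on a cart in front of the work surface, level with it; the furniture and walls round the work are solid. World frame = base frame: x ahead of the robot, y to its left, z up, the work surface at z = 0. Lengths are in m, angles in rad, forces in N, time in s.
With the tool pointing down it reaches from about 0.225 to 0.875 m from the base axis. Payload 3.4 kg.
Tool frame: the origin (TCP) lies at the very end of the fingers, on their centre line; the grasp point (between the pads) lies 19 mm behind it; z points along the fingers, y is the line along which they close (so a half turn about z gives the same grasp; the last joint's range is limited). The gripper opens to 85 mm and grips with 20 to 120 N. Pads are 22 mm wide; open, the fingers measure 114 mm over their backs; the gripper's body (76 mm by 85 mm) begins 54 mm behind the grasp point. The pads swing forward as they close: fully open they stand 13 mm farther back than shut.
Start: joints at [-1.266, 0.276, 1.505, -0, 1.361, -0.121], TCP at [0.238, -0.524, 0.231] pointing down, gripper open.
Joint ranges: [-2.89, 2.89], [-0.75, 2.08], [0.22, 2.7], [-1.18, 4.32], [0.11, 2.71], [-2.7, 2.7]. Speed limits (rad/s): [2.57, 2.57, 3.14, 3.14, 3.14, 3.14].

### API

Orientations are given as a unit quaternion [w, x, y, z].
In Python, from rig import readout, vision, manip gives the robot as it stands.
- The arm moves only by the shell command python3 -m handwheel 'ROWS' [FORCE]. ROWS is JSON, a list of rows, each a list of 3 entries, a list of its own where there are three numbers: the shift along the tool's x, y, z in mm, then the turn, a rotation vector about the tool's x, y, z in units of 6 degrees (1.0 is 6 degrees), then the closure, from -1 (fully open) to 1 (shut), so that 0 is half open. A call has 1 to 20 rows; each row shifts and turns the commanded pose from where the row before left it, along the tool's axes as they then stand; what a row does not reach is not made up. A row lasts 1/8 s, in which the tool goes at most 62.5 mm and 10.7 degrees, less where a joint would pass 70% of its speed; a pose out of reach is approached as far as the arm can. A call is refused whole if a number of a shift passes 62.5 or a number of a turn 1, either way. A call with a gripper value outside its range is refused whole. The fingers move at their own pace and stop on an object; FORCE is the grip in N (left out, the last holds). Time passes only in rows, so rows that do not move let the fingers close. It gives the time, the measured TCP pose, the force, the opening and the grip force at its end, in the units of the state.
- readout.get_state(): the state, without advancing time (a new reading comes with each control period).
- vision.get_image(name): name is "scene" or "top"; returns the picture (400x640x3 uint8, blue, green, red); there is no depth.
- vision.camera_params(name): a dict with "intrinsics" (3x3 intrinsics, pixels), "rvec" (rotation vector, rad) and "tvec" (3), from world to camera coordinates, as OpenCV has them. Camera axes: x right, y down, z forward; pixel columns grow to the right and rows downward; lengths in m; the calibration is good to about 2 mm. A picture is of the moment at which its call begins. camera_params takes no time and is no camera call.
- manip.sign_off(): hands the job in; it is judged then, once.
The state is a dict: "clock": time; "qpos": joint angles; "qd": joint speeds; "effort": joint torques, N m; "position": TCP position; "ee_rot": TCP orientation; "contact_force": force on the tool from outside, world axes, zero at the start; "moment": the same for the moment, N m; "width": finger opening in m; "gripper_force": force on a finger pad.
Only numpy, scipy, OpenCV 4.12 (cv2) and the standard library are available. Lean on these libraries where they do the work, as an engineer would, in place of code of your own. Each camera call takes 0.05 s, during which the arm holds its last target. There are 200 camera calls.

### The job

The extendable spice rack has no room for the red-capped spice jar. Press down the red spring button on its front tube, slide it along the slot towards the rack's sliding end board until it pops up by itself in the next hole, without forcing the button hard against the tube or jamming it down on its stop; this draws the end board out. Then stand the red-capped jar gently upright in the gap that has opened beside the end board, leaving the three containers already in the rack standing in their places.

Things in the scene. Friction and masses are not known exactly. Their poses are not given: they have to be found in the camera images.
- rack: fixed half of an extendable wooden spice rack, firm on the table: end board, shelf board (top 9 mm up), back rod (10 mm thick, x = +46, top 54 mm up), square front tube. Origin on the table under the closed rack's middle (y +95 to -91 mm); x from front tube to back rod, y along the rack to the fixed end board, z up. End boards 10 mm thick, 64 mm high at the tube, 87 mm at the jars
- rack_end: sliding half: end board (inner face at rack y = -81 mm when closed), shelf board (top 5 mm up) from under the fixed one, dark inner tube that carries the button. Axes as the rack's; origin on the rack's origin while the button is in its first hole. Slides along rack y only, -y opens, about 2 N friction; up to 1 mm play each way while the button is up in a hole
- press_button: red spring button in the inner tube; origin on its axis, level with the tube top when up. Its shoulder (15 mm wide, 4 mm thick) fills the hole, 1 mm proud. 4 N starts it down, 7.5 N at its hard stop 7 mm down; from 4 mm down the shoulder clears the tube wall. Slid 8 mm off the hole it stays caught under the wall and needs no holding down
- thumb_piece (a point): centre of the button's red thumb piece: rounded block 20 mm across the tube by 14 mm along it (two flat faces, for fingers closing along the tube), 14 mm high; button up, its underside is 7 mm and its top 21 mm above the tube top (this point 74 mm above the table). Caught under the wall, it is pushed along from the side with about 4 N; in the next hole it springs up and stops dead
- hole_1 (a point): centre of the hole in which the button stands at the start, in the flat top face of the aluminium front tube (22 mm wide, axis at rack x = -50 mm, top face 60 mm above the table, wall 3 mm). Axes as the rack's. Farther along towards the sliding end (rack -y) come the next hole, 48 to 64 mm away (it differs from rack to rack), and a third 52 mm beyond, all 17 mm wide, joined by a slot 10 mm wide
- gap (a point): where the jar is to stand: middle of the gap that opens, on the sliding shelf board (5 mm above the table); axes as the rack's; rack x = +8, y = -96 mm. With the button in the next hole the gap runs 33 to 49 mm from here to the end board (-y) and 31 mm to the fixed shelf board's edge and the last container (+y). Before that the end board is in the way
- red_jar: loose glass spice jar with a red cap, 47 mm across, 97 mm high (cap 45 mm across, top 21 mm), about 0.11 kg; origin at the centre of its underside, z up; it stands on the table to the left of the rack
- yellow_jar: glass spice jar with a yellow cap, 45 mm across, 100 mm high, one of the three containers in the rack; origin at its underside
- salt_shaker: glass salt shaker with a grey domed top, 44 mm across, 90 mm high, in the rack; origin at its underside
- orange_bottle: slim clear bottle with an orange cap, 40 mm across, 113 mm high, in the rack; origin at its underside
Things that resemble listed ones, but are neither listed nor needed, are in the scene too. What is shaped like the orange_bottle but purple is not meant. Leave any purple look-alike of the red_jar alone.

How it is judged:
By the outcome, as a careful person would: the job done as asked, in the order asked, and still so for the second after the job is handed in, with the robot touching nothing.
It also fails if it takes over 51 s, if anything falls off the work surface, if the arm or the gripper's body presses on something with over 40 N, if the wrist force passes 120 N, or if a joint passes its speed limit or range.

## Working session

There is one attempt and no reset: what is moved stays moved. The work goes in short steps, Python scripts to look and compute and a shell command to move; the robot and the scene stay as the last step left them, time stands still between calls to the robot, and variables do not carry over. Pictures are saved under pics/ and viewed, at most 12 in all, crops included, and the job is handed in when it is done.

```bash
mkdir -p pics
cat > h.py <<'E'
import numpy as np, cv2
from rig import readout, vision, manip
def cam(n):
    p=vision.camera_params(n); K=np.array(p["intrinsics"],float); R=cv2.Rodrigues(np.array(p["rvec"],float))[0]; t=np.array(p["tvec"],float).ravel(); return K,R,t
def ray(n,u,v):
    K,R,t=cam(n); d=R.T@np.linalg.solve(K,[u,v,1.]); return -R.T@t,d
def onz(n,u,v,z):
    c,d=ray(n,u,v); return c+d*(z-c[2])/d[2]
def proj(n,P):
    K,R,t=cam(n); q=K@(R@np.array(P,float)+t); return q[:2]/q[2]
def tri(uv1,uv2):
    c1,d1=ray("scene",*uv1); c2,d2=ray("top",*uv2)
    s=np.linalg.lstsq(np.c_[d1,-d2],c2-c1,rcond=None)[0]; a=c1+s[0]*d1; b=c2+s[1]*d2
    return (a+b)/2, np.linalg.norm(a-b)
E
python3 - <<'E'
from h import *
for n in("scene","top"):
    im=vision.get_image(n); cv2.imwrite(f"pics/{n}0.png",im); K,R,t=cam(n); print(n,-R.T@t,K[0,0],R[2])
s=readout.get_state(); print(s)
E
```

```text
scene [-0.14868264  0.67802427  0.57078618] 492.7612350005394 [ 0.70425062 -0.53529366 -0.46636012]
top [0.41195135 0.14660532 0.94112745] 481.0134842911503 [ 0.1540991   0.00419029 -0.98804651]
{'clock': 0.1, 'qpos': array([-1.26600666e+00,  2.76556078e-01,  1.50598744e+00, -1.76559374e-05,
        1.36069717e+00, -1.21041421e-01]), 'qd': array([ 0.00035487,  0.00041623, -0.00371097, -0.00096193, -0.00179863,
       -0.00042972]), 'effort': array([ 1.33948412e-03, -4.17697871e+01, -2.46404457e+01, -1.03883219e-04,
        5.76206949e-03, -7.70677900e-06]), 'position': array([ 0.2373489 , -0.52322462,  0.23051994]), 'ee_rot': array([-8.19746885e-04,  9.77418262e-01,  2.11312238e-01, -8.41950331e-05]), 'contact_force': array([-0.36331093, -0.08973386, -0.20575073]), 'moment': array([-0.00450242, -0.02220292, -0.05935355]), 'gripper_force': 0.0, 'width': 0.08519575038362368}
```

View pics/scene0.png

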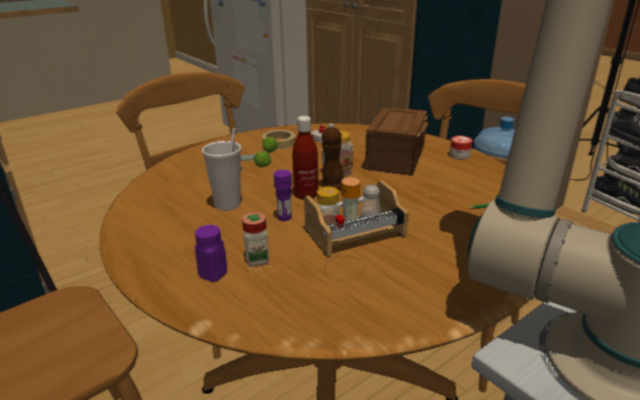

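View pics/top0.png

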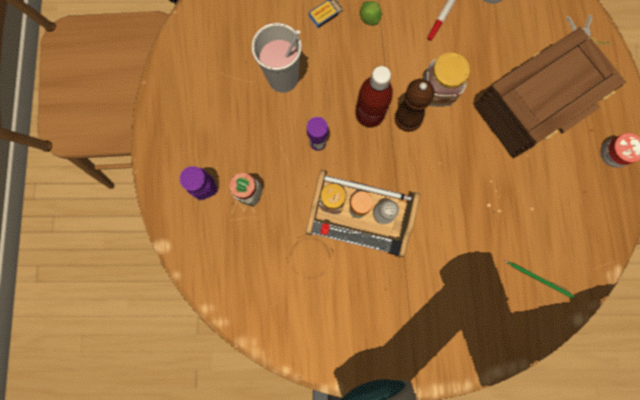

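The scene shows the rack at about (355,220) with the red button at (340,219). The red jar is at (256,240) and the purple look-alike is left of it. In the top view the button is at (326,229), the red jar cap at (243,186), and the sliding end board on the right at (408,222). I'll zoom in on both views.

Run:
```python
from h import *
a=cv2.imread("pics/top0.png")[160:270,220:430]; b=cv2.imread("pics/scene0.png")[170:280,230:420]
a=cv2.resize(a,(760,398),interpolation=3)
b=cv2.resize(b,(760,440),interpolation=3)
cv2.imwrite("pics/ctop.png",a);cv2.imwrite("pics/cscene.png",b)
for n in("top","scene"):
    im=cv2.imread(f"pics/{n}0.png"); h=cv2.cvtColor(im,cv2.COLOR_BGR2HSV)
    m=(((h[...,0]<5)|(h[...,0]>174))&(h[...,1]>150)&(h[...,2]>90)).astype(np.uint8)
    k,_,st,c=cv2.connectedComponentsWithStats(m)
    for i in range(1,k):
        if st[i,4]>8: print(n,c[i].round(1),st[i])
```

```text
top [434.4  29.1] [428  20  14  20  97]
top [376.   96.1] [365  85  24  21 200]
top [618.1 157.4] [609 147  25  17 133]
top [324.6 228.6] [321 223   8  12  79]
scene [321.5 128.8] [320 126   4   6  19]
scene [462.9 145. ] [452 138  20  12 125]
scene [304.1 144.5] [303 141   3   8  13]
scene [339.9 218.5] [335 214  10  10  60]
```

View pics/ctop.png

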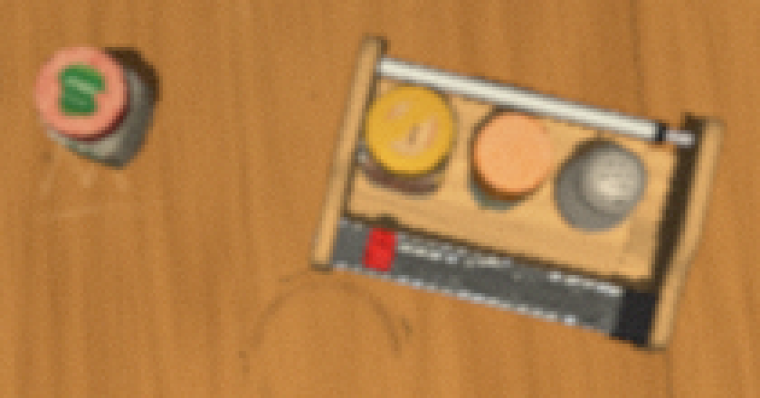

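View pics/cscene.png

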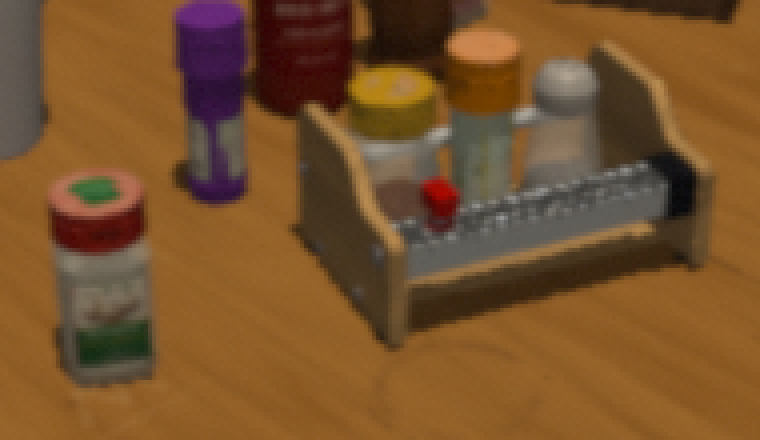

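The top crop shows the rack turned by about 13° in the image. The rod runs (382,68)–(660,130), the tube front edge (335,265)–(610,330), the thumb piece is at (380,250), and the jar cap at (82,93). The scene crop shows the button up, with the jar standing alone.

Run:
```python
from h import *
C=lambda x,y:(220+x*210/760-.3,160+y*110/398-.3)
th,e=tri((339.9,218.5),(324.6,228.6)); print("thumb",th,e, onz("top",324.6,228.6,.078), onz("scene",339.9,218.5,.074))
for nm,a,b,z in(("rod",(382,68),(660,130),.054),("tubefront",(335,265),(612,330),.06),("tubeback",(400,232),(622,288),.06),("fixboard",(375,40),(320,262),.07),("slidboard",(712,120),(660,345),.075)):
    p=onz("top",*C(*a),z);q=onz("top",*C(*b),z);d=q-p;print(nm,p,q,np.linalg.norm(d),np.degrees(np.arctan2(d[1],d[0])))
# jar cap ellipses
print("jar top",onz("top",*C(82,93),.097)); 
S=lambda x,y:(230+x/4-.3,170+y/4-.3)
print("jar scene",onz("scene",*S(97,194),.097), tri(S(97,194),C(82,93)))
for nm,a,z in(("yellow",(410,130),.1),("orange",(511,152),.113),("salt",(611,180),.085)): print(nm,onz("top",*C(*a),z))
s=readout.get_state();w,x,y,z=s["ee_rot"]
from scipy.spatial.transform import Rotation as Ro
print(Ro.from_quat([x,y,z,w]).as_matrix().round(3))
```

```text
thumb [0.48935407 0.14113844 0.07578583] 0.0023779898639692217 [0.48995572 0.14203078 0.078     ] [0.49077052 0.13839067 0.074     ]
rod [0.58640964 0.14026563 0.054     ] [ 0.55329918 -0.00293353  0.054     ] 0.1469772189638822 -103.01911501414473
tubefront [0.48368367 0.16457863 0.06      ] [0.45049235 0.02518695 0.06      ] 0.14328887871296891 -103.39359916405778
tubeback [0.50035072 0.13155553 0.06      ] [0.47158477 0.01961331 0.06      ] 0.11557915915211178 -104.4115576636033
fixboard [0.59784746 0.14388922 0.07      ] [0.48439803 0.17188822 0.07      ] 0.11685340257798611 166.13659696508773
slidboard [ 0.55496138 -0.02572109  0.075     ] [0.44239082 0.00374399 0.075     ] 0.11636289169638797 165.33203491641234
jar top [0.56595907 0.2885482  0.097     ]
jar scene [0.56379023 0.28902456 0.097     ] (array([0.56588314, 0.28837065, 0.09588671]), np.float64(0.000892281737082447))
yellow [0.54641314 0.12703728 0.1       ]
orange [0.53344866 0.07887881 0.113     ]
salt [0.52335497 0.0272836  0.085     ]
[[ 0.911  0.413 -0.001]
 [ 0.413 -0.911  0.002]
 [ 0.    -0.002 -1.   ]]
```

```bash
python3 -m handwheel '[[[38.8,-38.4,5.4],[0,0,0],0],[[38.8,-38.4,5.4],[0,0,0],0],[[38.8,-38.4,5.4],[0,0,0],0],[[38.8,-38.4,5.4],[0,0,0],0],[[38.8,-38.4,5.4],[0,0,0],0],[[38.8,-38.4,5.4],[0,0,0],0],[[38.8,-38.4,5.4],[0,0,0],0],[[38.8,-38.4,5.4],[0,0,0],0],[[38.8,-38.4,5.4],[0,0,0],0],[[38.8,-38.4,5.4],[0,0,0],0],[[38.8,-38.4,5.4],[0,0,0],0],[[38.8,-38.4,5.4],[0,0,0],0],[[38.8,-38.4,5.4],[0,0,0],0]]'
python3 -m handwheel '[[[0,0,0],[0,0,-1],0],[[0,0,0],[0,0,-1],0],[[0,0,0],[0,0,-1],0],[[0,0,0],[0,0,-1],0],[[0,0,0],[0,0,-1],0],[[0,0,0],[0,0,-1],0],[[0,0,0],[0,0,-1],0],[[0,0,0],[0,0,-1],0],[[0,0,0],[0,0,-1],0],[[0,0,0],[0,0,-1],0],[[0,0,0],[0,0,-1],0],[[0,0,0],[0,0,-1],0],[[0,0,0],[0,0,-1],0],[[0,0,0],[0,0,-1],0],[[0,0,0],[0,0,-1],0],[[0,0,0],[0,0,-1],0],[[0,0,0],[0,0,-1],0],[[0,0,0],[0,0,-1],0],[[0,0,0],[0,0,-1],0],[[0,0,0],[0,0,-1],0]]'
cat >> h.py <<'E'
from scipy.spatial.transform import Rotation as Ro
YAW=np.radians(-13.5); XR=np.array([np.cos(YAW),np.sin(YAW),0]); YR=np.array([-np.sin(YAW),np.cos(YAW),0])
def st(goal=None):
    s=readout.get_state(); w,x,y,z=s["ee_rot"]; R=Ro.from_quat([x,y,z,w]).as_matrix(); p=s["position"]
    print("t",round(s["clock"],2),"p",p.round(4),"yaw_y",np.degrees(np.arctan2(R[1,1],R[0,1])).round(2),"tilt",R[:,2].round(3),"w",round(s["width"],4),"F",s["contact_force"].round(1),"g",round(s["gripper_force"],1))
    if goal is not None: print("go tool mm",(R.T@(np.array(goal)-p)*1000).round(1))
E
python3 -c "
from h import *; st([.490,.140,.13]); print(readout.get_state()['qpos'])"
```

```text
clock: 1.72
position: [0.4909, 0.141, 0.1607]
ee_rot: [0.0, 0.977, 0.211, -0.0]
contact_force: [0.8, -1.0, 0.8]
width: 0.0428
gripper_force: 0.0
clock: 4.22
position: [0.4903, 0.1392, 0.1607]
ee_rot: [-0.0, 0.304, 0.953, -0.0]
contact_force: [-0.2, -0.1, -0.1]
width: 0.043
gripper_force: 0.0
t 4.22 p [0.4903 0.1392 0.1607] yaw_y 54.59 tilt [-0.001 -0.    -1.   ] w 0.043 F [-0.2 -0.1 -0.1] g 0.0
go tool mm [ 0.7  0.5 30.7]
[ 1.40130973e-01  2.30737811e-01  1.75383099e+00 -1.12078971e-04
  1.15792310e+00 -8.12680705e-01]
```

```bash
python3 -m handwheel '[[[0.5,0.5,16],[0,0,-1],0],[[0,0,16],[0,0,-1],0],[[0,0,16],[0,0,-1],0],[[0,0,16],[0,0,-0.65],0],[[0,0,0],[0,0,0],0]]'
python3 - <<'E'
from h import *
st([.490,.140,.069])
for n in("top","scene"):
    im=vision.get_image(n); u=proj(n,readout.get_state()["position"]); print(n,u)
    u=proj(n,[.49,.14,.08]).astype(int)
    c=im[u[1]-45:u[1]+45,u[0]-60:u[0]+60]; cv2.imwrite(f"pics/{n}1.png",cv2.resize(c,(480,360),interpolation=3))
a=np.hstack([cv2.imread("pics/top1.png")[:,:400],cv2.imread("pics/scene1.png")[:,40:440]]); cv2.imwrite("pics/b1.png",a)
E
```

```text
clock: 4.85
position: [0.4892, 0.1398, 0.0958]
ee_rot: [-0.002, 0.12, 0.993, -0.001]
contact_force: [0.1, -0.1, 0.2]
width: 0.0429
gripper_force: 0.0
t 4.85 p [0.4892 0.1398 0.0958] yaw_y 76.25 tilt [-0.004 -0.001 -1.   ] w 0.0429 F [ 0.1 -0.1  0.2] g 0.0
go tool mm [-0.8  0.5 26.8]
top [325.86920157 227.58732293]
scene [339.41078806 208.53382006]
```

View pics/b1.png

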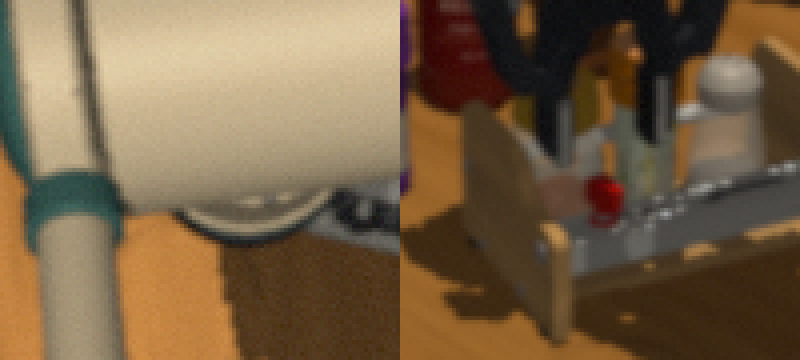

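The right half of the picture shows the two fingers straddling the red thumb piece at (605,200) along the tube, well centred. I'll go down and close.

```bash
python3 -m handwheel '[[[0,0.3,9],[0,0,0],0],[[0,0,9],[0,0,0],0],[[0,0,8.5],[0,0,0],0],[[0,0,0],[0,0,0],0.3],[[0,0,0],[0,0,0],0.5],[[0,0,0],[0,0,0],0.6],[[0,0,0],[0,0,0],0.7],[[0,0,0],[0,0,0],0.8]]' 20; python3 -c "
from h import *; st()"
```

```text
clock: 5.95
position: [0.4909, 0.1403, 0.0709]
ee_rot: [0.0, 0.119, 0.993, 0.0]
contact_force: [-0.3, 0.2, 2.1]
width: 0.0133
gripper_force: 19.7
t 5.95 p [0.4909 0.1403 0.0709] yaw_y 76.29 tilt [ 0.001  0.    -1.   ] w 0.0133 F [-0.3  0.2  2.1] g 19.7
```

```bash
python3 -m handwheel '[[[0,0,1.5],[0,0,0],1],[[0,0,1.5],[0,0,0],1],[[0,0,1.5],[0,0,0],1],[[0,0,0.8],[0,0,0],1],[[0,0,0],[0,0,0],1]]' 20; python3 -c "
from h import *; st()"
```

```text
clock: 6.58
position: [0.4909, 0.1403, 0.0657]
ee_rot: [0.0, 0.119, 0.993, 0.0]
contact_force: [-0.8, 0.4, 5.5]
width: 0.0136
gripper_force: 20.3
t 6.58 p [0.4909 0.1403 0.0657] yaw_y 76.29 tilt [ 0.001  0.    -1.   ] w 0.0136 F [-0.8  0.4  5.5] g 20.3
```

```bash
python3 -m handwheel '[[[0,0,0.7],[0,0,0],1],[[0,0,0],[0,0,0],1]]' 20; python3 -c "
from h import *; st(); 
for i in range(3): print(readout.get_state()['contact_force'])
im=vision.get_image('scene');u=proj('scene',[.49,.14,.07]).astype(int);cv2.imwrite('pics/s2.png',cv2.resize(im[u[1]-35:u[1]+35,u[0]-50:u[0]+50],(700,490),interpolation=3))"
```

```text
clock: 6.82
position: [0.4909, 0.1403, 0.0651]
ee_rot: [0.0, 0.119, 0.993, 0.0]
contact_force: [-0.9, -0.3, 6.4]
width: 0.0132
gripper_force: 20.3
t 6.83 p [0.4909 0.1403 0.0651] yaw_y 76.3 tilt [ 0.001  0.    -1.   ] w 0.0132 F [-0.9 -0.3  6.4] g 20.3
[-0.90429817 -0.28647273  6.38321292]
[-0.90429817 -0.28647273  6.38321292]
[-0.90429817 -0.28647273  6.38321292]
```

View pics/s2.png

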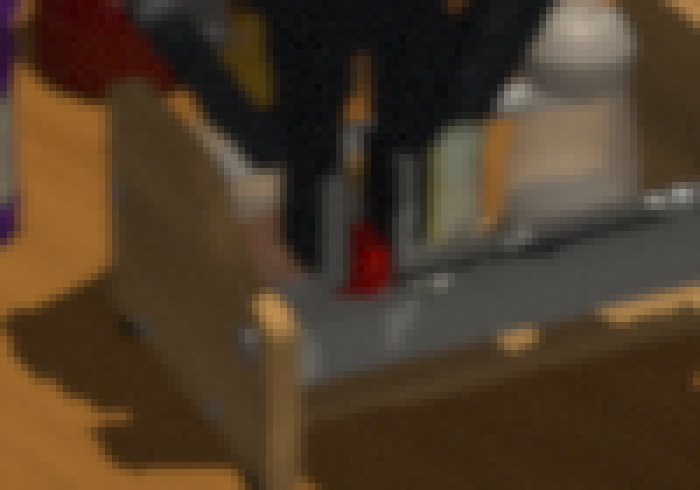

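The thumb piece at (368,260) is held between the fingers and sits low, near the tube top. The 6.4 N force means about 5 mm down. Next I'll start sliding.

```bash
python3 -m handwheel '[[[0,-1.5,0],[0,0,0],1],[[0,-1.5,0],[0,0,0],1],[[0,-1.5,0],[0,0,0],1]]' 20; python3 -c "
from h import *; st()"
```

```text
clock: 7.25
position: [0.49, 0.1367, 0.0652]
ee_rot: [0.001, 0.12, 0.993, 0.001]
contact_force: [-0.9, 1.9, 6.1]
width: 0.0132
gripper_force: 20.3
t 7.25 p [0.49   0.1367 0.0652] yaw_y 76.26 tilt [ 0.001  0.002 -1.   ] w 0.0132 F [-0.9  1.9  6.1] g 20.3
```

```bash
python3 -m handwheel '[[[0,-2,0],[0,0,0],1],[[0,-2,0],[0,0,0],1],[[0,-2,0],[0,0,0],1],[[0,-2,0],[0,0,0],1],[[0,-2,0],[0,0,0],1],[[0,0,0],[0,0,0],1]]' 20; python3 -c "
from h import *; st()"
```

```text
clock: 8.0
position: [0.4876, 0.1267, 0.0652]
ee_rot: [0.0, 0.12, 0.993, 0.001]
contact_force: [-0.9, 2.5, 6.2]
width: 0.0134
gripper_force: 20.3
t 8.0 p [0.4876 0.1267 0.0652] yaw_y 76.26 tilt [ 0.001  0.001 -1.   ] w 0.0134 F [-0.9  2.5  6.2] g 20.3
```

```bash
python3 -m handwheel '[[[0,0,0],[0,0,0],0.4],[[0,0,0],[0,0,0],0.4],[[0,0,0],[0,0,0],0.4],[[0,-2,0],[0,0,0],0.4],[[0,-2,0],[0,0,0],0.4],[[0,-2,0],[0,0,0],0.4],[[0,-2,0],[0,0,0],0.4],[[0,-2.5,0],[0,0,0],0.4],[[0,-2.5,0],[0,0,0],0.4],[[0,-2.5,0],[0,0,0],0.4],[[0,-2.5,0],[0,0,0],0.4]]' 20; python3 -c "
from h import *; st()"
```

```text
clock: 9.38
position: [0.4832, 0.1102, 0.0645]
ee_rot: [0.0, 0.12, 0.993, 0.002]
contact_force: [-0.2, 5.9, -2.5]
width: 0.0258
gripper_force: 3.0
t 9.38 p [0.4832 0.1102 0.0645] yaw_y 76.21 tilt [ 0.001  0.003 -1.   ] w 0.0258 F [-0.2  5.9 -2.5] g 3.0
```

```bash
python3 -m handwheel '[[[0,-2.5,0],[0,0,0],0.4],[[0,-2.5,0],[0,0,0],0.4],[[0,-2.5,0],[0,0,0],0.4],[[0,-2.5,0],[0,0,0],0.4],[[0,-2.5,0],[0,0,0],0.4],[[0,-2.5,0],[0,0,0],0.4],[[0,-2.5,0],[0,0,0],0.4]]' 20; python3 -c "
from h import *; st()"
```

```text
clock: 10.25
position: [0.479, 0.0931, 0.0645]
ee_rot: [0.0, 0.12, 0.993, 0.002]
contact_force: [0.8, 6.0, -1.8]
width: 0.0257
gripper_force: 3.0
t 10.25 p [0.479  0.0931 0.0645] yaw_y 76.21 tilt [ 0.001  0.003 -1.   ] w 0.0257 F [ 0.8  6.  -1.8] g 3.0
```

```bash
cat > ok.py <<'E'
from h import *
st(); f=readout.get_state()["contact_force"]; import sys; sys.exit(not (3.<f[1]<8.5))
E
python3 -m handwheel '[[[0,-1,0],[0,0,0],0.4],[[0,-1,0],[0,0,0],0.4]]' >/dev/null; python3 ok.py &&
python3 -m handwheel '[[[0,-1,0],[0,0,0],0.4],[[0,-1,0],[0,0,0],0.4]]' >/dev/null && python3 ok.py &&
python3 -m handwheel '[[[0,-1,0],[0,0,0],0.4]]' >/dev/null && python3 ok.py &&
python3 -m handwheel '[[[0,-1,0],[0,0,0],0.4]]' >/dev/null && python3 ok.py &&
python3 -m handwheel '[[[0,-1,0],[0,0,0],0.4]]' >/dev/null && python3 ok.py &&
python3 -m handwheel '[[[0,-1,0],[0,0,0],0.4]]' >/dev/null && python3 ok.py &&
python3 -m handwheel '[[[0,-1,0],[0,0,0],0.4]]' >/dev/null && python3 ok.py &&
python3 -m handwheel '[[[0,-1,0],[0,0,0],0.4]]' >/dev/null && python3 ok.py
```

```text
t 10.5 p [0.4784 0.0912 0.0645] yaw_y 76.21 tilt [ 0.001  0.003 -1.   ] w 0.0258 F [ 0.3  6.  -0.9] g 2.8
t 10.75 p [0.478  0.0892 0.0646] yaw_y 76.21 tilt [ 0.001  0.003 -1.   ] w 0.0255 F [ 0.7  5.6 -0.7] g 2.7
t 10.88 p [0.4777 0.0882 0.0645] yaw_y 76.22 tilt [ 0.     0.003 -1.   ] w 0.0255 F [ 0.4  6.3 -0.8] g 2.8
t 11.0 p [0.4775 0.0872 0.0646] yaw_y 76.22 tilt [ 0.     0.003 -1.   ] w 0.0256 F [ 1.1  5.7 -1.3] g 2.8
t 11.12 p [0.4772 0.0863 0.0646] yaw_y 76.21 tilt [ 0.     0.003 -1.   ] w 0.0257 F [ 0.5  4.9 -1.2] g 2.8
t 11.25 p [0.477  0.0852 0.0646] yaw_y 76.22 tilt [ 0.     0.003 -1.   ] w 0.0257 F [ 0.3  6.1 -0.9] g 2.7
t 11.38 p [0.4767 0.0842 0.0646] yaw_y 76.22 tilt [ 0.     0.003 -1.   ] w 0.0254 F [ 0.3  4.5 -0.3] g 2.5
t 11.5 p [0.4764 0.0832 0.0646] yaw_y 76.22 tilt [ 0.     0.002 -1.   ] w 0.026 F [-0.5  4.8  0.2] g 2.4
```

```bash
python3 -m handwheel '[[[0,-1,0],[0,0,0],0.4]]' >/dev/null && python3 ok.py &&
python3 -m handwheel '[[[0,-1,0],[0,0,0],0.4]]' >/dev/null && python3 ok.py &&
python3 -m handwheel '[[[0,-1,0],[0,0,0],0.4]]' >/dev/null && python3 ok.py &&
python3 -m handwheel '[[[0,-1,0],[0,0,0],0.4]]' >/dev/null && python3 ok.py &&
python3 -m handwheel '[[[0,-1,0],[0,0,0],0.4]]' >/dev/null && python3 ok.py &&
python3 -m handwheel '[[[0,-1,0],[0,0,0],0.4]]' >/dev/null && python3 ok.py &&
python3 -m handwheel '[[[0,-1,0],[0,0,0],0.4]]' >/dev/null && python3 ok.py &&
python3 -m handwheel '[[[0,-1,0],[0,0,0],0.4]]' >/dev/null && python3 ok.py
```

```text
t 11.62 p [0.4762 0.0818 0.0647] yaw_y 76.26 tilt [ 0.     0.002 -1.   ] w 0.0258 F [-0.9  5.   2.1] g 1.9
t 11.75 p [0.476  0.0799 0.0647] yaw_y 76.31 tilt [ 0. -0. -1.] w 0.0254 F [-0.1  1.1  0.8] g 1.0
```

The side force has dropped, so it has probably popped up. I'll open the fingers, raise the arm clear and look.

```bash
python3 -m handwheel '[[[0,1.5,0],[0,0,0],0.2],[[0,1.5,-2],[0,0,0],0],[[0,0,-30],[0,0,0],-1],[[0,0,-60],[0,0,0],-1],[[-60,0,-15],[0,0,0],-1],[[-60,0,0],[0,0,0],-1],[[-60,0,0],[0,0,0],-1]]'
python3 - <<'E'
from h import *
st(); out=[]
for n in("top","scene"):
    im=vision.get_image(n); cv2.imwrite(f"pics/{n}3.png",im); u=proj(n,[.49,.06,.05]).astype(int)
    out.append(cv2.resize(im[u[1]-50:u[1]+50,u[0]-66:u[0]+66],(396,300),interpolation=3)); print(n,u)
    h=cv2.cvtColor(im,cv2.COLOR_BGR2HSV)
    m=(((h[...,0]<5)|(h[...,0]>174))&(h[...,1]>150)&(h[...,2]>60)).astype(np.uint8)
    k,_,s,c=cv2.connectedComponentsWithStats(m)
    for i in range(1,k):
        if 8<s[i,4]<120: print(n,c[i].round(1),s[i])
cv2.imwrite("pics/b3.png",cv2.resize(np.vstack([np.hstack(out)]),(792,600)) if 0 else np.hstack(out))
E
```

```text
clock: 12.62
position: [0.6534, 0.0395, 0.1724]
ee_rot: [0.001, 0.119, 0.993, -0.0]
contact_force: [0.2, -0.3, 0.7]
width: 0.0857
gripper_force: 0.0
t 12.62 p [0.6534 0.0395 0.1724] yaw_y 76.3 tilt [ 0.001 -0.001 -1.   ] w 0.0857 F [ 0.2 -0.3  0.7] g 0.0
top [368 229]
top [355.1 235.9] [351 231   9  11  82]
scene [369 216]
scene [321.7 129. ] [320 127   5   5  20]
scene [365.  213.1] [361 208   9  11  75]
```

View pics/b3.png

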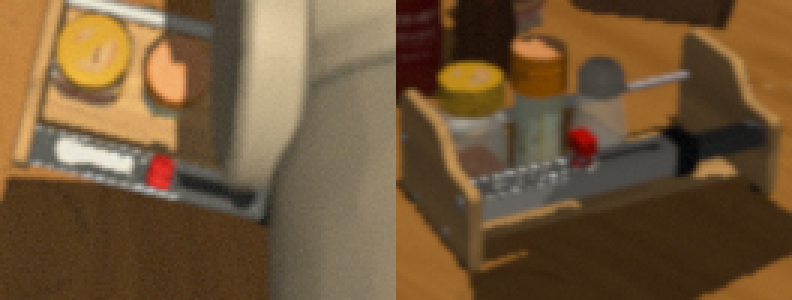

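Left half: the button is in the next hole at (160,172). Right half: the button is up at (582,145), with the dark inner tube and the end board drawn out. All three containers are still standing. I'll go to the jar.

```bash
python3 -m handwheel '[[[48,0,0],[0,0,0],-1],[[48,0,0],[0,0,0],-1],[[48,0,0],[0,0,0],-1],[[0,55.3,0],[0,0,0],-1],[[0,55.3,0],[0,0,0],-1],[[0,55.3,0],[0,0,0],-1],[[0,55.3,0],[0,0,0],-1]]' >/dev/null
python3 -m handwheel '[[[0,0,0],[0,0,1],-1],[[0,0,0],[0,0,1],-1],[[0,0,0],[0,0,1],-1],[[0,0,0],[0,0,1],-1],[[0,0,0],[0,0,1],-1],[[0,0,0],[0,0,1],-1],[[0,0,0],[0,0,1],-1],[[0,0,0],[0,0,1],-1],[[0,0,0],[0,0,1],-1],[[0,0,0],[0,0,1],-1],[[0,0,0],[0,0,1],-1],[[0,0,0],[0,0,1],-1],[[0,0,0],[0,0,1],-1],[[0,0,0],[0,0,1],-1],[[0,0,0],[0,0,1],-1],[[0,0,0],[0,0,0],-1]]' >/dev/null
python3 - <<'E'
from h import *
print("thumb",tri((365,213.1),(355.1,235.9)))
st([.5655,.2885,.063]); out=[]
for n in("top","scene"):
    im=vision.get_image(n); cv2.imwrite(f"pics/{n}4.png",im); u=proj(n,[.5,.06 if n=="top" else .13,.05]).astype(int)
    out.append(cv2.resize(im[u[1]-75:u[1]+75,u[0]-100:u[0]+100],(400,300),interpolation=3)); print(n,u)
cv2.imwrite("pics/b4.png",np.hstack(out))
E
```

```text
thumb (array([0.47623438, 0.08635941, 0.07397558]), np.float64(0.0021080035397094037))
t 15.6 p [0.5634 0.289  0.1714] yaw_y -13.62 tilt [-0.001 -0.001 -1.   ] w 0.0856 F [ 0.4 -0.6  0.6] g 0.0
go tool mm [1.000e-01 2.200e+00 1.084e+02]
top [368 224]
scene [340 225]
```

View pics/b4.png

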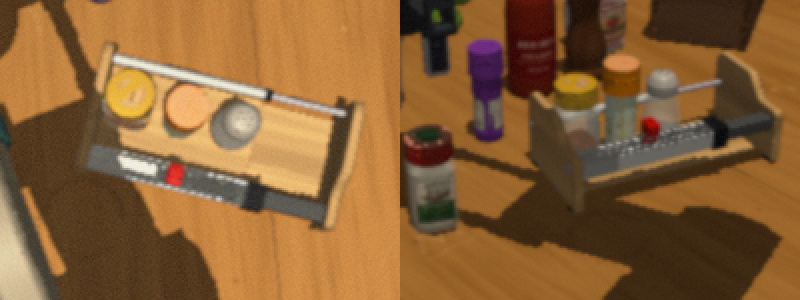

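The top view shows the opened gap around crop (290,155), between the salt shaker at (238,122) and the end board at (345,165). The button is up at 74 mm height and its travel was 55 mm. I'll check the gap position and go down on the jar.

```bash
python3 -m handwheel '[[[0,1,30],[0,0,0],-1],[[0,1,30],[0,0,0],-1],[[0,0,25],[0,0,0],-1],[[0,0,15],[0,0,0],-1],[[0,0,8.5],[0,0,0],-1],[[0,0,0],[0,0,0],-1]]' >/dev/null
python3 - <<'E'
from h import *
st([.5655,.2885,.063])
T=lambda x,y:(268+x/2-.25,149+y/2-.25)
th=np.array([.4762,.0864,.074])
for nm,a,z in(("board back",(356,108),.087),("board front",(330,224),.064),("board inner foot",(322,195),.005),("fixboard back",(107,45),.087),("salt",(240,118),.087),("orange",(187,106),.113),("yellow",(130,95),.1),("shelf edge",(247,178),.009),("tube blk",(255,192),.06)):
    p=onz("top",*T(*a),z); d=p-th; print(nm,p.round(4),"rack rel thumb x,y",(d@XR).round(4)-.05,(d@YR).round(4))
for P in ([.5104,-.0237,.005],[.5104,-.0237,.102]): print(np.round((proj("top",P)-[268,149])*2))
E
```

```text
t 16.45 p [0.566  0.2888 0.0629] yaw_y -13.69 tilt [-0. -0. -1.] w 0.0854 F [-0.3  0.1  0.3] g 0.0
go tool mm [-0.4 -0.4 -0.1]
board back [ 0.5348 -0.0752  0.087 ] rack rel thumb x,y 0.044700000000000004 -0.1434
board front [ 0.4324 -0.0532  0.064 ] rack rel thumb x,y -0.060000000000000005 -0.1459
board inner foot [ 0.4616 -0.0599  0.005 ] rack rel thumb x,y -0.030000000000000002 -0.1457
fixboard back [0.5933 0.1477 0.087 ] rack rel thumb x,y 0.04959999999999999 0.0869
salt [0.5262 0.0289 0.087 ] rack rel thumb x,y 0.011999999999999997 -0.0443
orange [0.5334 0.0783 0.113 ] rack rel thumb x,y 0.0075 0.0054
yellow [0.5453 0.1275 0.1   ] rack rel thumb x,y 0.007599999999999996 0.0561
shelf edge [0.478  0.0128 0.009 ] rack rel thumb x,y -0.031000000000000003 -0.0711
tube blk [0.4616 0.0132 0.06  ] rack rel thumb x,y -0.0471 -0.0746
[282. 144.]
[302. 133.]
```

```bash
python3 -m handwheel '[[[0,0,0],[0,0,0],-0.5],[[0,0,0],[0,0,0],-0.2],[[0,0,0],[0,0,0],0],[[0,0,0],[0,0,0],0.2],[[0,0,0],[0,0,0],0.3],[[0,0,0],[0,0,0],0.3]]' 25 >/dev/null
python3 -c "
from h import *; st()"
python3 -m handwheel '[[[0,0,-10],[0,0,0],0.3],[[0,0,-20],[0,0,0],0.3],[[0,0,-30],[0,0,0],0.3],[[0,0,-40],[0,0,0],0.3],[[0,0,-40],[0,0,0],0.3],[[0,0,0],[0,0,0],0.3]]' 25 >/dev/null
python3 -c "
from h import *; st([.5092,-.0245,.203])"
```

```text
t 17.2 p [0.5667 0.289  0.0643] yaw_y -13.7 tilt [ 0.002  0.001 -1.   ] w 0.0456 F [-0.4 -0.8  5.3] g 24.9
t 17.95 p [0.5679 0.2897 0.2069] yaw_y -13.7 tilt [ 0.007  0.003 -1.   ] w 0.0448 F [-0.4  0.2 -1.4] g 24.7
go tool mm [-319.2   17.4    2.6]
```

```bash
python3 -m handwheel '[[[-20,2.2,0],[0,0,0],0.3],[[-40,2.2,0],[0,0,0],0.3],[[-45,2.2,0],[0,0,0],0.3],[[-45,2.2,0],[0,0,0],0.3],[[-45,2.2,0],[0,0,0],0.3],[[-45,2.2,0],[0,0,0],0.3],[[-40,2.2,0],[0,0,0],0.3],[[-30,2,0],[0,0,0],0.3],[[-9,0,0],[0,0,0],0.3],[[0,0,0],[0,0,0],0.3],[[0,0,0],[0,0,0],0.3]]' 25 >/dev/null
python3 - <<'E'
from h import *
st([.5092,-.0245,.07]); out=[]
for n in("top","scene"):
    im=vision.get_image(n); u=proj(n,[.5,-.0,.1]).astype(int)
    out.append(cv2.resize(im[u[1]-75:u[1]+75,u[0]-100:u[0]+100],(400,300),interpolation=3)); print(n,u)
cv2.imwrite("pics/b5.png",np.hstack(out))
E
```

```text
t 19.32 p [ 0.507  -0.0244  0.2026] yaw_y -13.67 tilt [-0.001  0.001 -1.   ] w 0.0449 F [ 0.4 -0.2 -1.6] g 24.5
go tool mm [  0.4   2.3 132.6]
top [405 221]
scene [387 185]
```

View pics/b5.png

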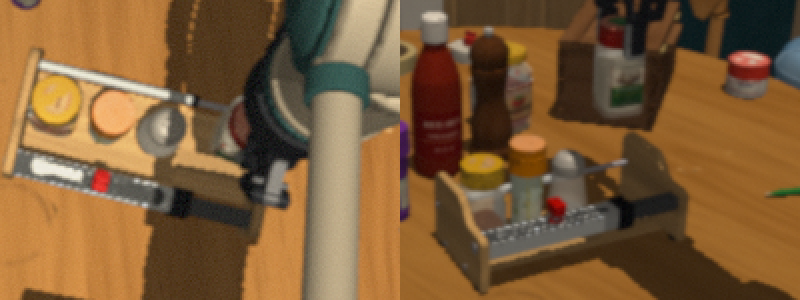

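The jar hangs upright in the gripper, at (620,70) in the right half, above the gap between the salt shaker and the end board. I'll lower it.

```bash
python3 -m handwheel '[[[0,1,20],[0,0,0],0.3],[[0,1,30],[0,0,0],0.3],[[0,0,30],[0,0,0],0.3],[[0,0,22],[0,0,0],0.3],[[0,0,12],[0,0,0],0.3],[[0,0,6],[0,0,0],0.3],[[0,0,4],[0,0,0],0.3],[[0,0,0],[0,0,0],0.3]]' 25 >/dev/null
python3 - <<'E'
from h import *
st([.5092,-.0245,.068]); 
im=vision.get_image("scene"); u=proj("scene",[.5,-.0,.06]).astype(int)
cv2.imwrite("pics/b6.png",cv2.resize(im[u[1]-50:u[1]+50,u[0]-70:u[0]+70],(700,500),interpolation=3))
E
```

```text
t 20.43 p [ 0.5096 -0.0257  0.0794] yaw_y -13.7 tilt [ 0.001 -0.    -1.   ] w 0.0449 F [-0.6  0.  -1.3] g 24.7
go tool mm [ 1.1 -0.7 11.4]
```

View pics/b6.png

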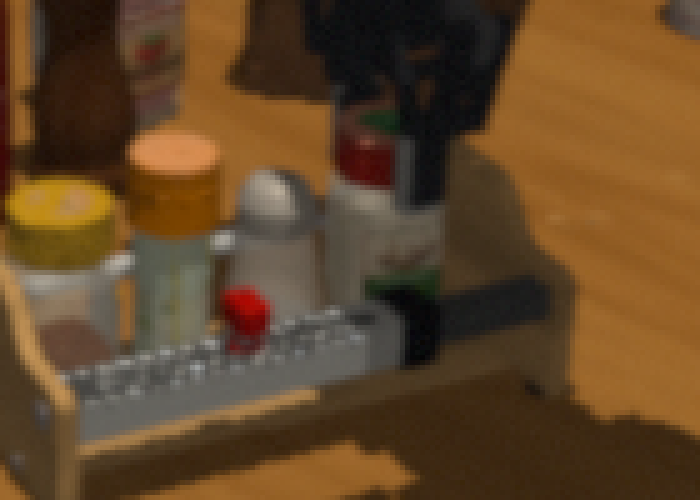

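The jar at (385,230) stands upright between the salt shaker at (275,240) and the end board at (520,250), and it touches nothing. I'll lower it slowly until it makes contact.

```bash
cat > dn.py <<'E'
from h import *
st(); f=readout.get_state()["contact_force"]; import sys; sys.exit(not (f[2]<0.8))
E
python3 -m handwheel '[[[0,0,3],[0,0,0],0.3],[[0,0,3],[0,0,0],0.3],[[0,0,2],[0,0,0],0.3]]' >/dev/null && python3 dn.py &&
python3 -m handwheel '[[[0,0,1],[0,0,0],0.3],[[0,0,0],[0,0,0],0.3]]' >/dev/null && python3 dn.py &&
python3 -m handwheel '[[[0,0,0.7],[0,0,0],0.3],[[0,0,0],[0,0,0],0.3]]' >/dev/null && python3 dn.py &&
python3 -m handwheel '[[[0,0,0.7],[0,0,0],0.3],[[0,0,0],[0,0,0],0.3]]' >/dev/null && python3 dn.py &&
python3 -m handwheel '[[[0,0,0.7],[0,0,0],0.3],[[0,0,0],[0,0,0],0.3]]' >/dev/null && python3 dn.py &&
python3 -m handwheel '[[[0,0,0.7],[0,0,0],0.3],[[0,0,0],[0,0,0],0.3]]' >/dev/null && python3 dn.py
```

```text
t 20.85 p [ 0.5092 -0.0257  0.0709] yaw_y -13.71 tilt [-0. -0. -1.] w 0.0447 F [-0.5 -0.2 -0.6] g 24.7
t 21.1 p [ 0.5092 -0.0257  0.07  ] yaw_y -13.7 tilt [-0. -0. -1.] w 0.0448 F [-0.4  0.2 -1. ] g 24.7
t 21.35 p [ 0.5094 -0.0258  0.0696] yaw_y -13.7 tilt [ 0. -0. -1.] w 0.0448 F [-0.7 -0.3  0. ] g 25.0
t 21.6 p [ 0.5095 -0.026   0.0694] yaw_y -13.68 tilt [ 0.001 -0.001 -1.   ] w 0.0448 F [-1.1 -1.7  6. ] g 26.0
```

```bash
python3 -m handwheel '[[[0,0,-0.3],[0,0,0],0.3],[[0,0,0],[0,0,0],-0.1],[[0,0,0],[0,0,0],-0.2],[[0,0,0],[0,0,0],-0.4],[[0,0,0],[0,0,0],-0.6],[[0,0,0],[0,0,0],-0.6],[[0,0,-10],[0,0,0],-0.6],[[0,0,-30],[0,0,0],-0.6],[[0,0,-50],[0,0,0],-0.6],[[0,0,-50],[0,0,0],-0.6],[[0,60,0],[0,0,0],-0.6],[[0,60,0],[0,0,0],-0.6],[[-60,0,0],[0,0,0],-0.6],[[-60,0,0],[0,0,0],-0.6],[[-60,0,0],[0,0,0],-0.6],[[0,0,0],[0,0,0],-0.6],[[0,0,0],[0,0,0],-0.6]]' >/dev/null
python3 - <<'E'
from h import *
st(); out=[]
for n in("top","scene"):
    im=vision.get_image(n); u=proj(n,[.5,.02,.05]).astype(int)
    out.append(cv2.resize(im[u[1]-75:u[1]+75,u[0]-100:u[0]+100],(400,300),interpolation=3))
cv2.imwrite("pics/b7.png",np.hstack(out))
E
```

```text
t 23.73 p [ 0.5832 -0.2288  0.2094] yaw_y -13.76 tilt [ 0.     0.001 -1.   ] w 0.0682 F [ 0.7  1.  -0.1] g 0.0
```

View pics/b7.png

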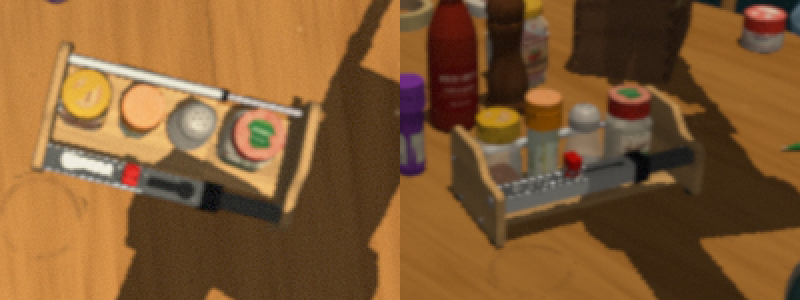

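Both views show the red jar upright in the gap, at (258,137) in the top view and (628,120) in the scene view. The button is up in the next hole, the three containers are standing in place, and the arm is clear.

```bash
python3 -c "
from rig import manip; print(manip.sign_off())"
```

```text
the job is handed in; nothing more can be done
None
```

The job is handed in after about 24 s: the button popped up in the next hole, the red-capped jar stands upright in the opened gap, and the three containers are still in their places.

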